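# Hang the belt guard back on the engraving spindle

## Task

The belt has been changed and the guard of the engraving spindle is still standing on the bench. Take it by its top handle, hang it back on the machine by sliding the slots of its two ears sideways over both headed studs, behind the heads, and letting it drop fully home, then swing the catch down over the far ear to lock it on. Do not tip the guard over, and leave the other things on the bench where they are.

Things in the scene. Friction and masses are not known exactly. Their poses are not given: they have to be found in the camera images.
- guard_handle (a point): Centre of the handle bar of the loose belt guard. Axes: x along the guard, y out of its closed front (away from the machine once hung), z up. The bar lies along x, 104 mm long, 12 mm wide and high, 45 mm above the guard's flat top, on posts at x = +-45 mm. The guard's back edge is 38 mm behind it (-y), its front 32 mm before it.
- guard_base (a point): The guard again, centre of its underside, 145 mm below and 3 mm behind (-y) the handle's centre, same axes. A grey sheet-metal cover 170 mm long (x), 70 mm deep (y), 100 mm high without ears and handle, of 3 mm sheet, open at the bottom and the back (-y), about 0.5 kg, standing upright on the bench. When hung, its underside is 20 mm above the bench.
- guard_seat_near (a point): Seat in the guard's near ear: where the stud's axis lies when home, at (-55, -36, -16) mm from guard_handle. Two flat ears, 4 mm thick, 40 mm wide, 44 mm high, stand up at the back edge of the top, at x = +-55 mm. Each has an L-shaped slot: a level mouth open at the ear's +x edge, then up into this blind seat, 16 mm wide, whose upper end is 5 mm above this point.
- guard_seat_far (a point): The seat in the far ear, at (+55, -36, -16) mm from guard_handle. The ear's top is 15 mm above this point, its +x edge 20 mm from it.
- guard_mouth_far (a point): Mouth of the far ear's slot, at its +x edge on the mouth's centre line: 20 mm in +x from guard_seat_far and 15 mm below it. The mouth is 16 mm high and runs 28 mm inward, to below the seat; the near ear is alike. So the ears go on by moving in +x over the studs, 15 mm higher than home, then drop 15 mm to hang. A lip 12 mm long and 12 mm deep then stands in front of each stud.
- machine: The engraving spindle, fixed; origin on the bench below the midpoint of the studs, in the face of its upright dark steel belt plate. Axes: x along the plate, from near to far; y out of it, to the side where the guard hangs; z up. The plate's top is 167 mm up at the studs, 135 mm between them; 185 mm at the catch; all behind it is lower than 115 mm. Two pulleys stand on it, x -72 to +36, y to 38, z 47 to 103 mm.
- stud_near (a point): Near one of two level headed studs on the belt plate, at (-55, 6, 149) mm from the machine's origin, same axes. Shank 10 mm, head 22 mm wide and 5 mm thick, 12 mm free between plate and head; this point is on the stud's axis half-way between them. The guard's ears hang behind the heads; home, the seat points are within about 6 mm of the stud points (it leans out up to 4 mm).
- stud_far (a point): The far stud, same size and axes, 110 mm in +x from stud_near. The guard, held level 40 mm back in -x from home, stands clear of both heads and of the pulleys (6 mm).
- catch_pivot (a point): Pivot of the retaining catch, on the far end of the belt plate: 40 mm in +x from stud_far, 2 mm further out and 23 mm higher, same axes. The catch is a flat steel arm reaching 60 mm from this point, 12 mm wide (along y), 10 mm high, that swings about the y axis in the plane of the guard's ears.
- catch (a joint): Angle of the catch arm (rad): 0 = closed, level, pointing in -x over the far ear of the hung guard (3 mm above it, stopped there); 1.57 = straight up; more = leaning away in +x (2.2 at most). It starts open, 1.65 to 2.05, stays where it is left, and goes over with a push of 1 to 2 N on its arm. It cannot close on a guard that is not home.
- screwdriver: a flat-blade screwdriver, 180 mm long, lying between the guard and the machine; origin below its middle; not part of the job
- tape: a roll of grey tape, 72 mm across, 24 mm high, lying flat; origin at the centre of its underside; not part of the job
- tub: an open white plastic tub 110 x 90 x 50 mm; origin at the centre of its underside; not part of the job
- oil: a white oil bottle, 52 mm across, 120 mm high, standing; origin at the centre of its underside; not part of the job
- block: the engraver's dark wood work board, 200 x 140 x 28 mm, lying flat; origin at the centre of its underside; not part of the job
- brush: a cleaning brush, 190 mm long, lying flat; origin below its middle; not part of the job
- slab: a stone slab 100 x 70 x 14 mm, lying flat; origin at the centre of its underside; not part of the job
Not all that is in view belongs to the job. Leave any red look-alike of the part that bears guard_handle alone.

How it is judged:
On the way, in this order (a step that is already met when the one before it is completed fails the run):
1. the guard hangs fully home on both studs (distance between guard_seat_near and stud_near below 0.009 m and distance between guard_seat_far and stud_far below 0.009 m and angle between guard_handle's own z axis and vertical below 0.14 rad), for 0.2 s.
2. the catch is swung shut over the far ear (value of joint catch below 0.15 rad), for 0.2 s.
At the end, for the whole second after the job is handed in: Each seat point of the guard lies within 9 mm of its stud point, the guard is upright within 0.14 rad, and the catch is closed to within 0.15 rad (all of step 1 and value of joint catch below 0.15 rad); the robot touches nothing.
It fails at once if the guard is tipped by more than 0.8 rad (angle between guard_handle's own z axis and vertical above 0.8 rad).
It fails at once if another thing on the bench is pushed more than 40 mm (distance of any of screwdriver, tape, tub, oil, block, brush, slab from where it was at the start of the episode above 0.04 m).
It also fails if it takes over 50 s, if anything falls off the work surface, if the arm or the gripper's body presses on something with over 40 N, if the wrist force passes 120 N, or if a joint passes its speed limit or range.

## Robot

A 6-joint arm with a two-finger parallel gripper is mounted at the origin on the work surface. World frame = base frame: x ahead of the robot, y to its left, z up, the work surface at z = 0. Lengths are in m, angles in rad, forces in N, time in s.
With the tool pointing down it reaches from about 0.35 to 0.975 m from the base axis. Payload 4.9 kg.
Tool frame: the origin (TCP) lies midway between the tips of the shut fingers; the grasp point (between the pads) lies 19 mm behind it; z points along the fingers, y is the line along which they close (so a half turn about z gives the same grasp; the last joint's range is limited). The gripper opens to 85 mm and grips with 20 to 120 N. Pads are 22 mm wide; open, the fingers measure 114 mm over their backs; the gripper's body (76 mm by 85 mm) begins 54 mm behind the grasp point. The pads swing forward as they close: fully open they stand 13 mm farther back than shut.
Start: joints at [1.092, 0.053, 1.613, -0, 1.476, -0.119], TCP at [0.22, 0.585, 0.231] pointing down, gripper open.
Joint ranges: [-3.01, 3.01], [-1.01, 2.22], [0.06, 2.58], [-1.02, 4.17], [0.09, 2.62], [-3.14, 3.14]. Speed limits (rad/s): [2.57, 2.57, 3.14, 3.14, 3.14, 3.14].

## Interface

Orientations are given as a rotation vector (axis times angle).
In Python, from station import ctrl gives the robot as it stands.
- The arm moves only by the shell command python3 -m handwheel 'ROWS' [FORCE]. ROWS is JSON, a list of rows, each an object with "gripper": the gripper command: -1 is fully open, 1 is shut, values between are in proportion; "offset": the shift along the tool's x, y, z in mm, a list of three; "rotation": the turn, a rotation vector about the tool's x, y, z in rad, a list of three. A call has exactly 8 rows; each row is the pose to reach, as a shift and turn from the pose commanded when the call began, along the tool's axes at that moment; what a row does not reach only later rows make up. A row lasts 1/8 s, in which the tool goes at most 62.5 mm and 10.7 degrees, less where a joint would pass 70% of its speed; a pose out of reach is approached as far as the arm can. A call with a gripper value outside its range is refused whole. The fingers move at their own pace and stop on an object; FORCE is the grip in N (left out, the last holds). Time passes only in rows, so rows that repeat a pose let the fingers close, or fill a call up. It gives the time, the measured TCP pose, the force, the opening and the grip force at its end, in the units of the state.
- ctrl.get_obs(): the state, without advancing time (a new reading comes with each control period).
- ctrl.get_image(name): name is "side" or "top" or "wrist"; returns a dict with "image" (480x640x3 uint8, red, green, blue), "fovy" (degrees; the focal length in pixels is half the picture's height over the tangent of half this angle, whatever the lens; pixels are square), "cx", "cy" (the principal point, pixels), "xyz" and "attitude" of the camera in the world. Camera axes: x right, y up, looking along -z (the intrinsics and any distortion apply to the point x, -y, -z); pixel columns grow to the right and rows downward; lengths in m; the calibration is good to about 2 mm. The wrist camera is an equidistant fisheye: a pixel r from the principal point sees the ray r / f radians off the axis. A picture is of the moment at which its call begins. There is no depth.
- ctrl.finish_job(): hands the job in; it is judged then, once.
The state is a dict: "t": time; "q": joint angles; "dq": joint speeds; "effort": joint torques, N m; "tool_pos": TCP position; "tool_rot": TCP orientation; "contact_force": force on the tool from outside, world axes, zero at the start; "wrist_torque": the same for the moment, N m; "opening": finger opening in m; "grip_force": force on a finger pad.
Only numpy, scipy, OpenCV 4.12 (cv2) and the standard library are available. Lean on these libraries where they do the work, as an engineer would, in place of code of your own. Each camera call takes 0.05 s, during which the arm holds its last target. There are 200 camera calls.

## Working session

There is one attempt and no reset: what is moved stays moved. The work goes in short steps, Python scripts to look and compute and a shell command to move; the robot and the scene stay as the last step left them, time stands still between calls to the robot, and variables do not carry over. Pictures are saved under pics/ and viewed, at most 10 in all, crops included, and the job is handed in when it is done.

```bash
ls; mkdir -p pics; cat > h.py <<'E'
import numpy as np, cv2, json
from station import ctrl
from scipy.spatial.transform import Rotation as R
def rot(a):
    a=np.array(a,float)
    if a.shape==(3,3): return a
    if a.size==4: return R.from_quat(a).as_matrix()
    return R.from_rotvec(a).as_matrix()
def snap(n,tag):
    d=ctrl.get_image(n); cv2.imwrite(f'pics/{tag}.png',d['image'][:,:,::-1])
    c={k:np.array(v).tolist() for k,v in d.items() if k!='image'}; json.dump(c,open(f'pics/{tag}.json','w')); return c
def ray(c,u,v):
    f=240/np.tan(np.radians(c['fovy'])/2); x=(u-c['cx'])/f; y=(v-c['cy'])/f
    return np.array(c['xyz']), rot(c['attitude'])@np.array([x,-y,-1])
def atz(c,u,v,z):
    o,d=ray(c,u,v); return o+d*(z-o[2])/d[2]
def proj(c,p):
    f=240/np.tan(np.radians(c['fovy'])/2); q=rot(c['attitude']).T@(np.array(p)-c['xyz'])
    return np.array([c['cx']+f*q[0]/-q[2], c['cy']-f*q[1]/-q[2]])
def tri(c1,a,c2,b):
    o1,d1=ray(c1,*a);o2,d2=ray(c2,*b)
    s=np.linalg.lstsq(np.c_[d1,-d2],o2-o1,rcond=None)[0]
    p,q=o1+d1*s[0],o2+d2*s[1]; return (p+q)/2,np.linalg.norm(p-q)
E
python3 - <<'E'
from h import *
for n in('top','side'): print(snap(n,n+'0'))
print({k:np.round(v,3).tolist() for k,v in ctrl.get_obs().items()})
E
```

```text
pics
{'fovy': 55.18849328242796, 'cx': 318.56499632896123, 'cy': 238.06158511711837, 'xyz': [0.4619972084169663, 0.11941371057289706, 1.2247734573715083], 'attitude': [0.03571359089231532, -0.07449637145251072, -1.561171781979353]}
{'fovy': 54.205007957543, 'cx': 322.3386079417536, 'cy': 231.1730054941567, 'xyz': [0.013520144378961835, -0.7786570407044584, 0.7109193641202131], 'attitude': [1.0247760936093693, -0.2873016293401522, -0.4681025564511564]}
{'t': 0.1, 'q': [1.092, 0.053, 1.614, 0.0, 1.476, -0.119], 'dq': [0.0, -0.002, -0.004, -0.001, 0.001, 0.001], 'effort': [-0.0, -39.491, -37.136, -0.0, 0.004, 0.0], 'tool_pos': [0.22, 0.584, 0.23], 'tool_rot': [-0.562, -3.09, 0.003], 'contact_force': [0.749, 0.296, 0.643], 'wrist_torque': [-0.012, -0.031, 0.013], 'grip_force': 0.0, 'opening': 0.085}
```

View pics/top0.png

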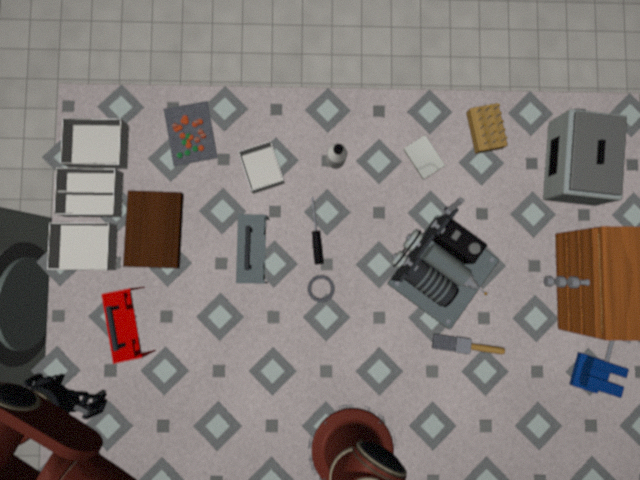

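View pics/side0.png

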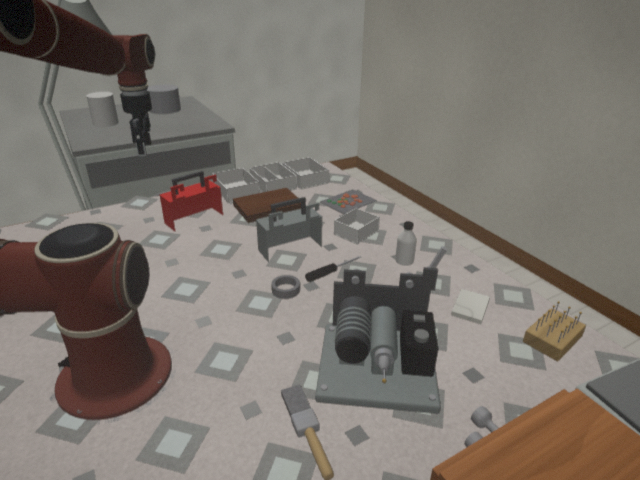

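The top view shows two candidates: the grey guard at (252,248) and a red one at (123,325). The grey one fits the description because the red one is the look-alike. The machine plate runs from about (395,280) to (458,205). I'll enlarge both to confirm.

```bash
python3 - <<'E'
from h import *
t=cv2.imread('pics/top0.png');s=cv2.imread('pics/side0.png')
def crop(im,x,y,w,h,k):
    c=cv2.resize(im[y:y+h,x:x+w],None,fx=k,fy=k,interpolation=cv2.INTER_CUBIC)
    for i in range(0,w,10): cv2.line(c,(i*k,0),(i*k,6 if i%50 else 14),(0,255,255),1)
    for i in range(0,h,10): cv2.line(c,(0,i*k),(6 if i%50 else 14,i*k),(0,255,255),1)
    return c
cv2.imwrite('pics/cg.png',np.hstack([crop(t,215,200,80,100,5),crop(s,245,190,80,100,5)]))
cv2.imwrite('pics/cm.png',np.hstack([crop(t,380,190,100,150,4),crop(s,325,240,133,150,3)[:600] if 0 else cv2.copyMakeBorder(crop(s,325,230,133,150,3),0,150,0,0,cv2.BORDER_CONSTANT)]))
E
```

```text
(no output)
```

View pics/cg.png

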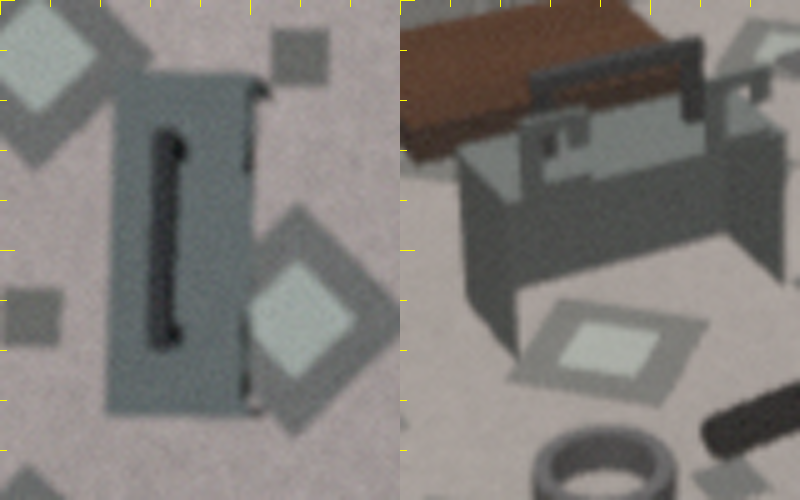

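View pics/cm.png

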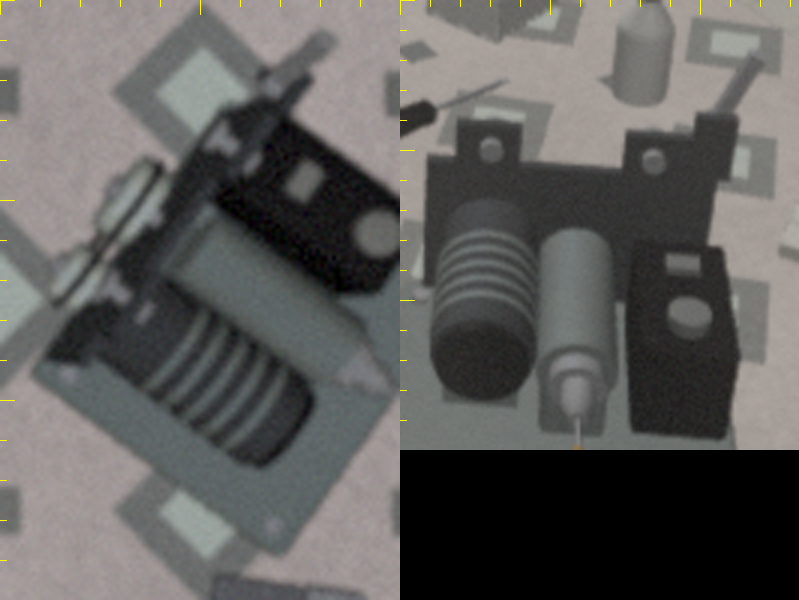

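The crops confirm the grey guard. In the top view its handle runs (247.6,226)–(247.6,269) and its ears face the machine. The stud heads are at about (409.5,263) near and (435.5,225) far in the top view. The bolt ends are at (355,280) and (409.3,284) in the side view.

```bash
python3 - <<'E'
from h import *
from scipy.optimize import least_squares
T=json.load(open('pics/top0.json'));S=json.load(open('pics/side0.json'))
ct=lambda x,y,k,ox,oy:(ox+x/k,oy+y/k)
def W(p,l): 
    c,s=np.cos(p[2]),np.sin(p[2]); return np.array([p[0]+c*l[0]-s*l[1],p[1]+s*l[0]+c*l[1],l[2]])
def fit(obs,p0,name):
    f=lambda p:np.concatenate([proj(c,W(p,np.array(l)/1000))-u for c,l,u in obs])
    r=least_squares(f,p0); print(name,np.round(r.x,4)); print(np.round(r.fun.reshape(-1,2),1).tolist()); return r.x
g=lambda x,y:ct(x,y,5,215,200)
gs=lambda x,y:ct(x-400,y,5,245,190)
top=[(T,(85,35,100),g(115,72)),(T,(85,-35,100),g(252,74)),(T,(-85,-35,100),g(246,412)),(T,(-85,35,100),g(107,413)),(T,(52,3,151),g(163,129)),(T,(-52,3,151),g(163,347))]
side=[(S,(85,-35,0),gs(785,283)),(S,(-85,-35,0),gs(519,358)),(S,(-85,-35,100),gs(517,202)),(S,(-85,35,100),gs(458,150)),(S,(-52,3,151),gs(531,75)),(S,(52,3,151),gs(697,38)),(S,(85,-35,100),gs(785,130))]
p=[.46,.25,0]
fit(top,p,'g top');fit(side,p,'g side');G=fit(top+side,p,'g both')
m=lambda x,y:ct(x,y,4,380,190); ms=lambda x,y:ct(x-400,y,3,325,230)
mt=[(T,(-55,14.5,158),m(119,291)),(T,(55,14.5,158),m(221,140))]
M=fit(mt,[.45,-.12,-.9],'m top')
o=[ (S,(-55,-8,149),ms(490,151)),(S,(55,-8,149),ms(653,162))]
fit(o,M,'m side');M=fit(mt+o,M,'m both')
print('catch pivot px',(np.array(proj(T,W(M,(.095,.008,.172))))-[380,190])*4, (proj(S,W(M,(.095,.008,.172)))-[325,230])*3+[400,0])
for n,l in (('tl',(-75,0,167)),('a',(-35,0,167)),('b',(35,0,167)),('b',(75,0,167))): print(n,(proj(S,W(M,np.array(l)/1000))-[325,230])*3+[400,0])
print('handle',W(G,(0,.003,.145)),'home handle',W(M,(0,.042,.165)))
E
```

```text
g top [0.5143 0.2564 0.002 ]
[[-0.5, -0.7], [0.6, -0.8], [0.9, 1.0], [-0.2, 0.7], [0.0, -0.6], [-0.7, 0.3]]
g side [0.5162 0.2551 0.0269]
[[-0.1, -0.5], [0.2, 1.0], [-1.1, 0.4], [-0.5, -0.1], [0.2, 0.0], [0.9, -1.0], [0.4, -0.4]]
g both [0.5153 0.2558 0.0108]
[[-0.6, -1.0], [0.6, -1.4], [1.4, 0.5], [0.3, 0.4], [0.1, -1.0], [-0.3, -0.1], [-0.4, -0.2], [-0.6, 0.8], [-1.9, 0.2], [-0.9, -0.4], [-0.3, -0.1], [0.7, -0.9], [0.1, -0.2]]
m top [ 0.5179 -0.1622 -0.5988]
[[-0.3, 0.4], [0.3, -0.4]]
m side [ 0.5204 -0.1619 -0.6227]
[[0.1, 0.0], [-0.1, 0.0]]
m both [ 0.519  -0.1624 -0.6018]
[[-0.2, -0.1], [0.4, -0.8], [-0.3, 0.7], [-0.4, 0.0]]
catch pivot px [276.62401802  84.72956006] [712.88426621 123.76546293]
tl [461.04002764 122.9181503 ]
a [519.92570124 126.11764424]
b [623.69808159 131.7560123 ]
b [683.41337085 135.00058257]
handle [0.51529879 0.25879671 0.145     ] home handle [ 0.54274509 -0.12775615  0.165     ]
```

```bash
cat >> h.py <<'E'
def to(p,yaw):
    o=ctrl.get_obs(); r=rot(o['tool_rot']); z=np.array([0,0,-1.]); y=np.array([np.cos(yaw),np.sin(yaw),0]); g=np.c_[np.cross(y,z),y,z]
    print('off mm',np.round(1000*r.T@(np.array(p)-o['tool_pos']),1),'rot',np.round(R.from_matrix(r.T@g).as_rotvec(),4),'at',np.round(o['tool_pos'],4),'F',np.round(o['contact_force'],1),'t',round(float(o['t']),2))
E
python3 - <<'E'
from h import *
to([.515,.259,.231],1.576); to([.515,.259,.126],1.576)
E
```

```text
off mm [-390.9 -200.7   -0.5] rot [-0.0018 -0.0006 -0.365 ] at [0.2198 0.5845 0.2302] F [0.7 0.3 0.6] t 0.1
off mm [-390.9 -200.5  104.5] rot [-0.0018 -0.0006 -0.365 ] at [0.2198 0.5845 0.2302] F [0.7 0.3 0.6] t 0.1
```

```bash
python3 -m handwheel '[{"gripper":-1,"offset":[-35,-18,0],"rotation":[0,0,-0.03]},{"gripper":-1,"offset":[-90,-46,0],"rotation":[0,0,-0.08]},{"gripper":-1,"offset":[-150,-77,0],"rotation":[0,0,-0.14]},{"gripper":-1,"offset":[-210,-108,0],"rotation":[0,0,-0.2]},{"gripper":-1,"offset":[-265,-136,0],"rotation":[0,0,-0.25]},{"gripper":-1,"offset":[-320,-164,0],"rotation":[0,0,-0.3]},{"gripper":-1,"offset":[-365,-187,0],"rotation":[0,0,-0.34]},{"gripper":-1,"offset":[-391,-201,0],"rotation":[0,0,-0.365]}]' 50
python3 - <<'E'
from h import *
to([.515,.259,.126],1.576); c=snap('wrist','w1'); print(c)
E
```

```text
t: 1.1
tool_pos: [0.5166, 0.2566, 0.2307]
tool_rot: [0.005, -3.141, 0.001]
contact_force: [-0.1, 0.8, -0.2]
opening: 0.0854
grip_force: 0.0
off mm [  1.5   2.4 104.7] rot [-0.0006 -0.0007 -0.002 ] at [0.5166 0.2566 0.2307] F [-0.1  0.8 -0.2] t 1.1
{'fovy': 65.70646984690485, 'cx': 316.59810731940547, 'cy': 235.0103245849398, 'xyz': [0.4475258594118052, 0.25735634932746565, 0.3737169770982695], 'attitude': [-0.21625877509408856, -0.21507488707682673, 1.56347381030904]}
```

View pics/w1.png

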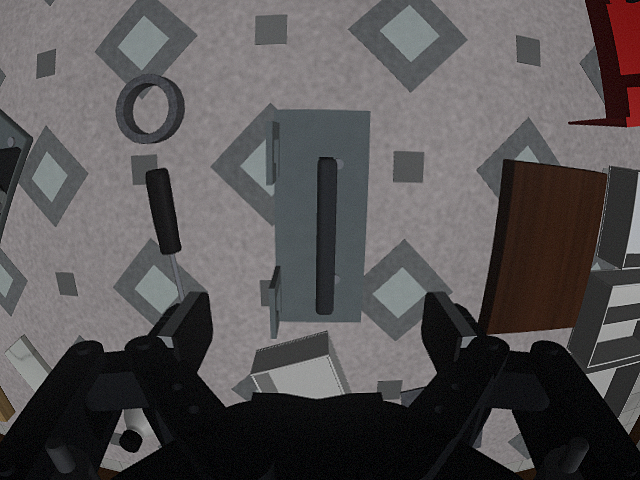

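The wrist view shows the handle bar from (327,157) to (325,314) and the guard top corners at (275,109), (370,111), (361,322) and (272,320). I'll refine the guard pose from these.

```bash
cat >> h.py <<'E'
def fray(c,u,v):
    f=240/np.tan(np.radians(c['fovy'])/2); x,y=u-c['cx'],v-c['cy']; r=np.hypot(x,y)+1e-9; a=r/f
    return np.array(c['xyz']), rot(c['attitude'])@np.array([np.sin(a)*x/r,-np.sin(a)*y/r,-np.cos(a)])
def fatz(c,u,v,z):
    o,d=fray(c,u,v); return o+d*(z-o[2])/d[2]
E
python3 - <<'E'
from h import *
c=json.load(open('pics/w1.json'))
a,b=fatz(c,327.5,157,.151),fatz(c,325.5,314,.151); print(a,b,b-a,(a+b)/2,'yaw',np.arctan2(*(b-a)[1::-1]))
P=[fatz(c,*u,.1) for u in((277,109),(370,111),(361,322),(276,320))]; print(np.round(P,4),np.mean(P,0),np.arctan2(*(P[2]-P[1])[1::-1]))
E
```

```text
[0.46192492 0.26363374 0.151     ] [0.56549703 0.26346855 0.151     ] [ 0.1035721  -0.00016519  0.        ] [0.51371098 0.26355114 0.151     ] yaw -0.0015949267865323614
[[0.4296 0.2282 0.1   ]
 [0.4306 0.2959 0.1   ]
 [0.6004 0.2948 0.1   ]
 [0.5987 0.2235 0.1   ]] [0.51482719 0.26060822 0.1       ] -0.00630271141526311
```

```bash
python3 -m handwheel '[{"gripper":-1,"offset":[2.6,4.5,20],"rotation":[0,0,0]},{"gripper":-1,"offset":[2.6,4.5,50],"rotation":[0,0,0]},{"gripper":-1,"offset":[2.6,4.5,80],"rotation":[0,0,0]},{"gripper":-1,"offset":[2.6,4.5,100],"rotation":[0,0,0]},{"gripper":-1,"offset":[2.6,4.5,104],"rotation":[0,0,0]},{"gripper":1,"offset":[2.6,4.5,104],"rotation":[0,0,0]},{"gripper":1,"offset":[2.6,4.5,104],"rotation":[0,0,0]},{"gripper":1,"offset":[2.6,4.5,104],"rotation":[0,0,0]}]' 60
python3 -m handwheel '[{"gripper":1,"offset":[0,0,0],"rotation":[0,0,0]},{"gripper":1,"offset":[0,0,0],"rotation":[0,0,0]},{"gripper":1,"offset":[0,0,0],"rotation":[0,0,0]},{"gripper":1,"offset":[0,0,-5],"rotation":[0,0,0]},{"gripper":1,"offset":[0,0,-15],"rotation":[0,0,0]},{"gripper":1,"offset":[0,0,-30],"rotation":[0,0,0]},{"gripper":1,"offset":[0,0,-40],"rotation":[0,0,0]},{"gripper":1,"offset":[0,0,-40],"rotation":[0,0,0]}]'
python3 - <<'E'
from h import *
c=snap('wrist','w2');to([.5,.2,.2],1.57)
E
```

```text
t: 2.15
tool_pos: [0.5133, 0.2639, 0.1286]
tool_rot: [-0.008, 3.14, 0.001]
contact_force: [0.1, -0.5, -0.7]
opening: 0.032
grip_force: 0.0
t: 3.15
tool_pos: [0.5136, 0.2641, 0.1692]
tool_rot: [-0.008, 3.138, 0.002]
contact_force: [-0.3, 0.1, -6.4]
opening: 0.0104
grip_force: 58.6
off mm [ 13.3 -63.7 -31.9] rot [0.0005 0.0013 0.006 ] at [0.513  0.2638 0.1682] F [-0.5 -0.7 -6.5] t 3.2
```

View pics/w2.png

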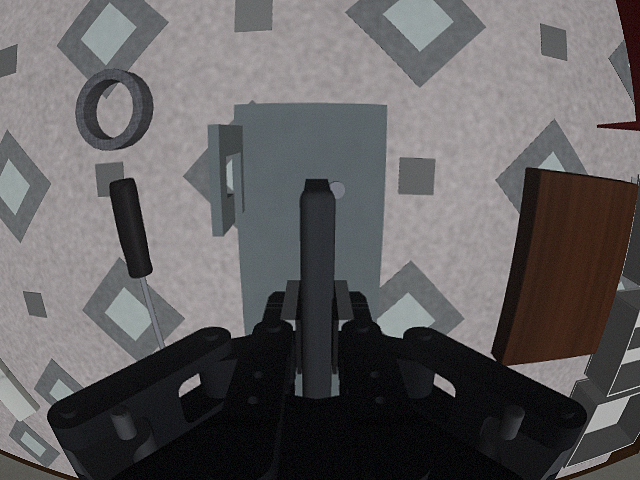

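```bash
python3 - <<'E'
from h import *
c=json.load(open('pics/w2.json')); tp=np.array(ctrl.get_obs()['tool_pos']); print(tp)
hz=tp[2]+.0164
print('end top',fatz(c,317.5,192,hz+.006)-tp,'bot',fatz(c,316,180,hz-.006)-tp)
zt=hz-.045
print('corners',fatz(c,235,104,zt)-tp,fatz(c,387,104,zt)-tp, 'ear top',[fatz(c,*u,hz-.001)-tp for u in((209,125),(213,236),(220,235),(219,125))])
def W(p,l): 
    k,s=np.cos(p[2]),np.sin(p[2]); return np.array([p[0]+k*l[0]-s*l[1],p[1]+s*l[0]+k*l[1],l[2]])
M=(.519,-.1624,-.605)
for l in((-.038,.142,.225),(-.038,.142,.18),(-.038,.042,.18)): 
    h=W(M,l); print('handle',h); to(h-[0,0,.0164],np.pi/2-.605)
E
```

```text
[0.51299315 0.26382183 0.16816821]
end top [-0.04907781  0.00102145  0.0224    ] bot [-0.05150593  0.00050112  0.0104    ]
corners [-0.08256815 -0.03718102 -0.0286    ] [-0.08269061  0.03302022 -0.0286    ] ear top [array([-0.07213745, -0.03704059,  0.0154    ]), array([-0.03172394, -0.0374236 ,  0.0154    ]), array([-0.03212197, -0.03468933,  0.0154    ]), array([-0.07196055, -0.03337391,  0.0154    ])]
handle [ 0.56850914 -0.02399174  0.225     ]
off mm [ -54.1 -288.1  -40.5] rot [0.0009 0.0011 0.6102] at [0.513  0.2638 0.1682] F [-0.5 -0.7 -6.5] t 3.2
handle [ 0.56850914 -0.02399174  0.18      ]
off mm [ -54.  -288.1    4.5] rot [0.0009 0.0011 0.6102] at [0.513  0.2638 0.1682] F [-0.5 -0.7 -6.5] t 3.2
handle [ 0.51163293 -0.10624195  0.18      ]
off mm [   3.3 -370.1    4.4] rot [0.0009 0.0011 0.6102] at [0.513  0.2638 0.1682] F [-0.5 -0.7 -6.5] t 3.2
```

```bash
python3 -m handwheel '[{"gripper":1,"offset":[0,-5,-25],"rotation":[0,0,0]},{"gripper":1,"offset":[-3,-35,-40],"rotation":[0,0,0.05]},{"gripper":1,"offset":[-12,-85,-40],"rotation":[0,0,0.15]},{"gripper":1,"offset":[-22,-140,-40],"rotation":[0,0,0.28]},{"gripper":1,"offset":[-33,-195,-40],"rotation":[0,0,0.42]},{"gripper":1,"offset":[-43,-240,-40],"rotation":[0,0,0.53]},{"gripper":1,"offset":[-50,-275,-40],"rotation":[0,0,0.59]},{"gripper":1,"offset":[-52,-287,-40],"rotation":[0,0,0.61]}]'
python3 -m handwheel '[{"gripper":1,"offset":[0,0,0],"rotation":[0,0,0]},{"gripper":1,"offset":[0,0,0],"rotation":[0,0,0]},{"gripper":1,"offset":[0,0,15],"rotation":[0,0,0]},{"gripper":1,"offset":[0,0,30],"rotation":[0,0,0]},{"gripper":1,"offset":[0,0,42],"rotation":[0,0,0]},{"gripper":1,"offset":[0,0,45],"rotation":[0,0,0]},{"gripper":1,"offset":[0,0,45],"rotation":[0,0,0]},{"gripper":1,"offset":[0,0,45],"rotation":[0,0,0]}]'
python3 - <<'E'
from h import *
to([.5664,-.0226,.1636],np.pi/2-.605);
for n in('wrist','top','side'): snap(n,n+'3')
w=cv2.imread('pics/wrist3.png')
cv2.imwrite('pics/w3c.png',cv2.resize(w[0:300,0:400],None,fx=2,fy=2,interpolation=cv2.INTER_CUBIC))
E
```

```text
t: 4.2
tool_pos: [0.5659, -0.025, 0.2066]
tool_rot: [-0.94, -2.996, 0.0]
contact_force: [-0.2, 0.6, -6.5]
opening: 0.0106
grip_force: 59.1
t: 5.2
tool_pos: [0.5666, -0.0232, 0.1631]
tool_rot: [0.935, 2.998, 0.0]
contact_force: [0.4, -0.1, -5.5]
opening: 0.0104
grip_force: 59.1
off mm [ 0.5  0.4 -0.5] rot [0.0006 0.0013 0.0002] at [ 0.5666 -0.0232  0.1631] F [ 0.4 -0.1 -5.5] t 5.2
```

View pics/w3c.png

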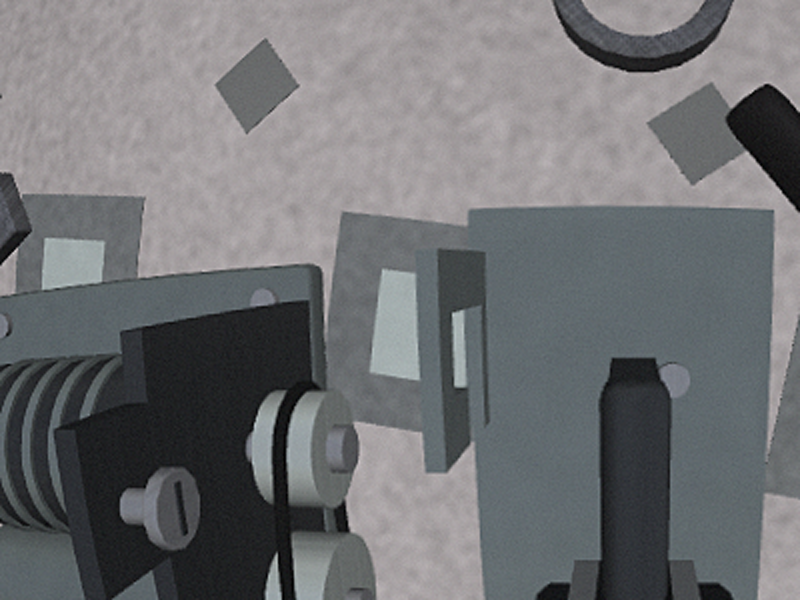

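The crop shows the near stud's head face centred at crop (182,508), or px (91,254). The shank base is at about px (62,253.5). The near ear top edge runs from px (208,125) to (213,236).

```bash
python3 - <<'E'
from h import *
c=json.load(open('pics/wrist3.json')); tp=np.array([.5666,-.0232,.1631]); y=-.605
Rm=np.array([[np.cos(y),-np.sin(y),0],[np.sin(y),np.cos(y),0],[0,0,1]])
L=lambda p:np.round(1000*Rm.T@(p-tp),1)
print('head face',L(fatz(c,91,254,.149)),'base',L(fatz(c,61.5,253.5,.149)), 'head top/bot rim',L(fatz(c,89,233.5,.149)),L(fatz(c,91,274,.149)))
hz=tp[2]+.0164
E=[L(fatz(c,*u,hz-.001)) for u in((208.5,125),(213.5,236),(219.5,236),(219,124.5))];print('ear',E,np.mean(E,0))
print('corner',L(fatz(c,234.5,104,hz-.045)),L(fatz(c,387,105.5,hz-.045)))
# static estimate of the stud
M=np.array([.519,-.1624,0]); print('static head', L(M+Rm@[-.055,.017,.149]))
E
```

```text
head face [ -15.  -114.9  -14.1] base [ -14.8 -135.7  -14.1] head top/bot rim [ -25.9 -114.   -14.1] [  -3.9 -117.4  -14.1]
ear [array([-73.3, -37. ,  15.4]), array([-33.1, -37.2,  15.4]), array([-33.1, -34.9,  15.4]), array([-73.2, -33.2,  15.4])] [-53.175 -35.575  15.4  ]
corner [-83.7 -37.3 -28.6] [-82.8  32.8 -28.6]
static head [ -15.  -124.6  -14.1]
```

```bash
python3 -m handwheel '[{"gripper":1,"offset":[0,-5,0],"rotation":[0,0,0]},{"gripper":1,"offset":[0,-15,0],"rotation":[0,0,0]},{"gripper":1,"offset":[0,-27,0],"rotation":[0,0,0]},{"gripper":1,"offset":[0,-39,0],"rotation":[0,0,0]},{"gripper":1,"offset":[0,-49,0],"rotation":[0,0,0]},{"gripper":1,"offset":[0,-55,0],"rotation":[0,0,0]},{"gripper":1,"offset":[0,-55,0],"rotation":[0,0,0]},{"gripper":1,"offset":[0,-55,0],"rotation":[0,0,0]}]'
python3 - <<'E'
from h import *
for n in('wrist','side','top'): snap(n,n+'4')
w=cv2.imread('pics/wrist4.png');s=cv2.imread('pics/side4.png')
a=cv2.resize(w[90:340,50:250],None,fx=2,fy=2,interpolation=cv2.INTER_CUBIC)
b=cv2.resize(s[200:325,330:430],None,fx=4,fy=4,interpolation=cv2.INTER_CUBIC)
cv2.imwrite('pics/v4.png',np.hstack([a,b]))
E
```

```text
t: 6.35
tool_pos: [0.535, -0.0682, 0.1624]
tool_rot: [0.935, 2.999, 0.0]
contact_force: [-0.4, 0.1, -6.7]
opening: 0.0107
grip_force: 59.1
```

View pics/v4.png

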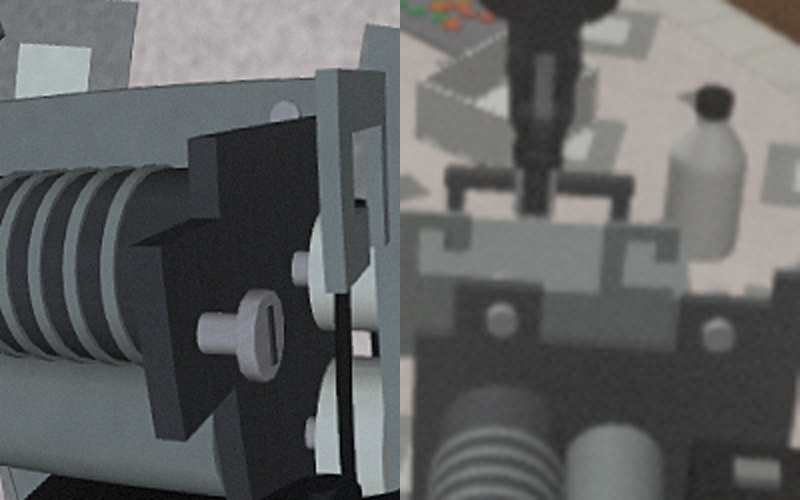

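The left half shows the near head face at px (184,257.5), the shank base at px (151,256.5) and the ear top from (208,125) to (213.5,236). The right half shows the guard level, with both ears behind the plate.

```bash
python3 - <<'E'
from h import *
c3=json.load(open('pics/wrist3.json'));c4=json.load(open('pics/wrist4.json')); tp=np.array(ctrl.get_obs()['tool_pos']); y=-.605
Rm=np.array([[np.cos(y),-np.sin(y),0],[np.sin(y),np.cos(y),0],[0,0,1]])
L=lambda p:np.round(1000*Rm.T@(p-tp),1)
print(tp,'head face',L(fatz(c4,184,257.5,.149)),'base',L(fatz(c4,150.5,256.5,.149)),'rims',L(fatz(c4,183,235,.149)),L(fatz(c4,184,280,.149)))
def tr(a,b):
    o1,d1=fray(c3,*a);o2,d2=fray(c4,*b); s=np.linalg.lstsq(np.c_[d1,-d2],o2-o1,rcond=None)[0];p,q=o1+d1*s[0],o2+d2*s[1];return (p+q)/2,np.linalg.norm(p-q)
p,e=tr((91,254),(184,257.5));print('tri',p,L(p),e); p,e=tr((61.5,253.5),(150.5,256.5));print(p,L(p),e)
S=json.load(open('pics/side4.json'));print('handle tcp-centre in side px', (proj(S,tp+[0,0,.0164])-[330,200])*4+[400,0])
for x in(-.052,.052): print((proj(S,tp+Rm@[x+.0025,0,.0164])-[330,200])*4+[400,0])
for x in(-.055,.055): print('ear top',(proj(S,tp+Rm@[x+.0225,-.038,.0154])-[330,200])*4+[400,0])
E
```

```text
[ 0.53500731 -0.06804784  0.1623183 ] head face [-14.4 -61.3 -13.3] base [-14.6 -79.  -13.3] rims [-25.3 -60.7 -13.3] [ -3.  -62.7 -13.3]
tri [ 0.48847001 -0.11227905  0.14515746] [-13.1 -62.8 -17.2] 0.00010407672197387695
[ 0.478172   -0.12172977  0.15392985] [-16.2 -76.5  -8.4] 0.00026877057380306793
handle tcp-centre in side px [531.3524736  179.71781681]
[440.87891219 174.96661542]
[631.60771306 184.98270112]
ear top [469.46013586 215.18588654]
ear top [678.31631609 226.42731738]
```

```bash
python3 -m handwheel '[{"gripper":1,"offset":[0,-4,-1],"rotation":[0,0,0]},{"gripper":1,"offset":[0,-11,-1],"rotation":[0,0,0]},{"gripper":1,"offset":[0,-19,-1],"rotation":[0,0,0]},{"gripper":1,"offset":[0,-27,-1],"rotation":[0,0,0]},{"gripper":1,"offset":[0,-33,-1],"rotation":[0,0,0]},{"gripper":1,"offset":[0,-37,-1],"rotation":[0,0,0]},{"gripper":1,"offset":[0,-37,-1],"rotation":[0,0,0]},{"gripper":1,"offset":[0,-37,-1],"rotation":[0,0,0]}]'
python3 - <<'E'
from h import *
for n in('wrist','side','top'): snap(n,n+'5')
w=cv2.imread('pics/wrist5.png');s=cv2.imread('pics/side5.png')
a=cv2.resize(w[110:310,140:300],None,fx=3,fy=3,interpolation=cv2.INTER_CUBIC)
b=cv2.resize(s[190:340,330:410],None,fx=4,fy=4,interpolation=cv2.INTER_CUBIC)
cv2.imwrite('pics/v5.png',np.hstack([a,b]))
E
```

```text
t: 7.5
tool_pos: [0.5139, -0.0987, 0.1633]
tool_rot: [0.936, 2.999, 0.0]
contact_force: [0.7, -0.2, -7.0]
opening: 0.0106
grip_force: 59.1
```

View pics/v5.png

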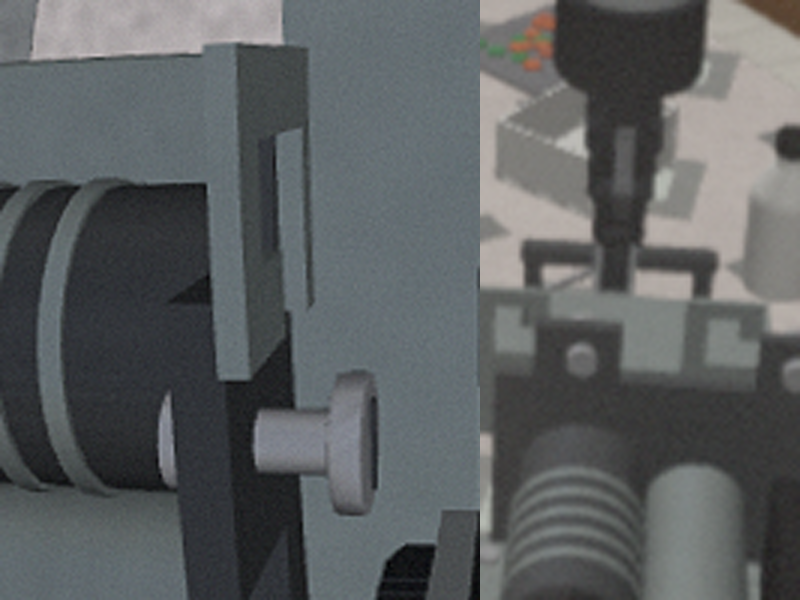

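The wrist view shows the shank base at px (225,256.7), the head's back at about (250,257) and its face at about (262.3,257.3). The near ear top edge has corners (213,236) and (223,236).

```bash
python3 - <<'E'
from h import *
c=json.load(open('pics/wrist5.json')); tp=np.array([.5139,-.0987,.1633]); y=-.605
Rm=np.array([[np.cos(y),-np.sin(y),0],[np.sin(y),np.cos(y),0],[0,0,1]])
L=lambda p:np.round(1000*Rm.T@(p-tp),1)
for n,u in dict(base=(225,256.7),back=(250,257),face=(262.5,257.3)).items(): print(n,L(fatz(c,*u,.149)))
hz=tp[2]+.0164
for u in((208.5,125),(212.7,236),(223,236.5),(219.5,125)): print('ear',L(fatz(c,*u,hz-.001)))
to(tp,np.pi/2+y)
E
```

```text
base [-14.8 -41.3 -14.3]
back [-14.8 -29.6 -14.3]
face [-14.7 -23.8 -14.3]
ear [-73.3 -37.   15.4]
ear [-33.2 -37.5  15.4]
ear [-33.  -33.6  15.4]
ear [-73.1 -33.   15.4]
off mm [-0.1 -0.1 -0. ] rot [ 0.0001 -0.0001  0.0006] at [ 0.5139 -0.0986  0.1633] F [-0.  -0.  -6.4] t 7.65
```

```bash
python3 -m handwheel '[{"gripper":1,"offset":[-4,0,0],"rotation":[0,0,0]},{"gripper":1,"offset":[-10,0,0],"rotation":[0,0,0]},{"gripper":1,"offset":[-17,0,0],"rotation":[0,0,0]},{"gripper":1,"offset":[-24,0,0],"rotation":[0,0,0]},{"gripper":1,"offset":[-31,0,0],"rotation":[0,0,0]},{"gripper":1,"offset":[-36,0,0],"rotation":[0,0,0]},{"gripper":1,"offset":[-38.3,0,0],"rotation":[0,0,0]},{"gripper":1,"offset":[-38.3,0,0],"rotation":[0,0,0]}]'
python3 - <<'E'
from h import *
to([.5139+.0383*np.cos(.605),-.0987-.0383*np.sin(.605),.1633],np.pi/2-.605)
E
```

```text
t: 8.65
tool_pos: [0.5453, -0.1206, 0.1633]
tool_rot: [-0.936, -2.999, -0.0]
contact_force: [0.6, 0.0, -6.3]
opening: 0.0107
grip_force: 59.1
off mm [-0.   0.1 -0. ] rot [-0.     -0.0002  0.0002] at [ 0.5453 -0.1206  0.1633] F [ 0.6  0.  -6.3] t 8.65
```

Free of contact. Lowering 15 mm.

```bash
python3 -m handwheel '[{"gripper":1,"offset":[0,0,2],"rotation":[0,0,0]},{"gripper":1,"offset":[0,0,5],"rotation":[0,0,0]},{"gripper":1,"offset":[0,0,8],"rotation":[0,0,0]},{"gripper":1,"offset":[0,0,11],"rotation":[0,0,0]},{"gripper":1,"offset":[0,0,13.5],"rotation":[0,0,0]},{"gripper":1,"offset":[0,0,15],"rotation":[0,0,0]},{"gripper":1,"offset":[0,0,15],"rotation":[0,0,0]},{"gripper":1,"offset":[0,0,15],"rotation":[0,0,0]}]'
python3 - <<'E'
from h import *
to([.5453,-.1206,.1483],np.pi/2-.605)
for n in('wrist','side','top'): snap(n,n+'6')
w=cv2.imread('pics/wrist6.png');s=cv2.imread('pics/side6.png')
a=cv2.resize(w[110:310,140:300],None,fx=3,fy=3,interpolation=cv2.INTER_CUBIC)
b=cv2.resize(s[190:340,350:430],None,fx=4,fy=4,interpolation=cv2.INTER_CUBIC)
cv2.imwrite('pics/v6.png',np.hstack([a,b]))
E
```

```text
t: 9.65
tool_pos: [0.5454, -0.1206, 0.1485]
tool_rot: [0.936, 2.999, -0.0]
contact_force: [0.3, -0.9, -5.9]
opening: 0.0106
grip_force: 59.1
off mm [ 0.1 -0.1  0.2] rot [0.0001 0.0003 0.0002] at [ 0.5454 -0.1206  0.1485] F [ 0.3 -0.9 -5.9] t 9.65
```

View pics/v6.png

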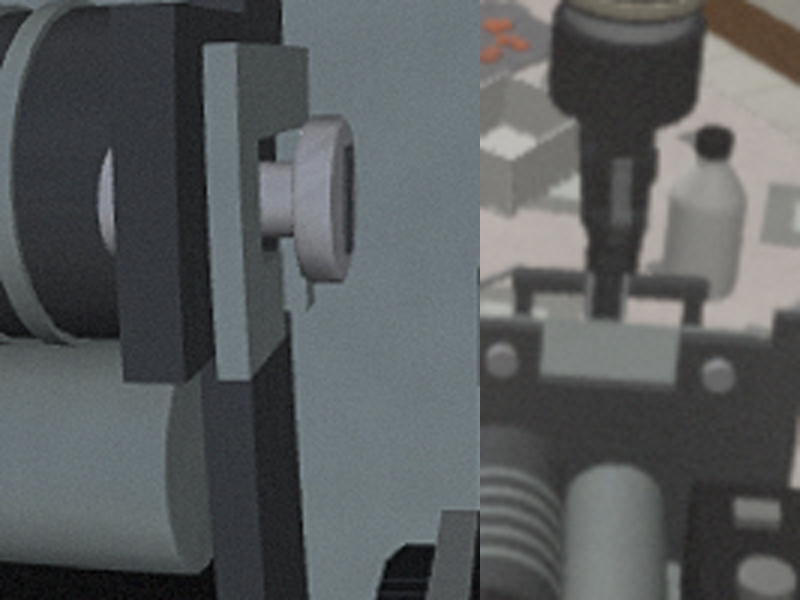

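The ear is behind the head with the stud in its seat, but the arm still carries the full weight. I'll lower a little more and watch the force.

```bash
python3 -m handwheel '[{"gripper":1,"offset":[0,0,0.5],"rotation":[0,0,0]},{"gripper":1,"offset":[0,0,1],"rotation":[0,0,0]},{"gripper":1,"offset":[0,0,1],"rotation":[0,0,0]},{"gripper":1,"offset":[0,0,1.5],"rotation":[0,0,0]},{"gripper":1,"offset":[0,0,1.5],"rotation":[0,0,0]},{"gripper":1,"offset":[0,0,2],"rotation":[0,0,0]},{"gripper":1,"offset":[0,0,2],"rotation":[0,0,0]},{"gripper":1,"offset":[0,0,2],"rotation":[0,0,0]}]' 30
```

```text
t: 10.8
tool_pos: [0.5455, -0.1205, 0.1469]
tool_rot: [0.935, 2.999, 0.0]
contact_force: [-2.5, 2.0, -0.0]
opening: 0.0109
grip_force: 60.0
```

```bash
python3 -m handwheel '[{"gripper":0.6,"offset":[0,0,0],"rotation":[0,0,0]},{"gripper":0.3,"offset":[0,0,0],"rotation":[0,0,0]},{"gripper":0,"offset":[0,0,0],"rotation":[0,0,0]},{"gripper":0,"offset":[0,0,0],"rotation":[0,0,0]},{"gripper":0,"offset":[0,0,-20],"rotation":[0,0,0]},{"gripper":0,"offset":[0,0,-50],"rotation":[0,0,0]},{"gripper":0,"offset":[0,0,-85],"rotation":[0,0,0]},{"gripper":0,"offset":[0,0,-110],"rotation":[0,0,0]}]'
python3 - <<'E'
from h import *
for n in('wrist','side','top'): snap(n,n+'7')
w=cv2.imread('pics/wrist7.png');s=cv2.imread('pics/side7.png');t=cv2.imread('pics/top7.png')
k=lambda im,y,h,x,w,f:cv2.resize(im[y:y+h,x:x+w],None,fx=f,fy=f,interpolation=cv2.INTER_CUBIC)
cv2.imwrite('pics/v7.png',np.vstack([k(w,60,300,0,640,1.25)[:300] if 0 else cv2.resize(w[60:420,0:640],(480,270)).repeat(1,0) if 0 else np.hstack([cv2.resize(w,(400,300)),k(s,190,100,330,133,3)[:300,:399],np.zeros((300,1,3),np.uint8)]),np.hstack([k(t,170,100,370,133,3)[:300,:399],np.zeros((300,401,3),np.uint8)])]))
to([0.5455,-.1205,.25],np.pi/2-.605)
E
```

```text
t: 11.8
tool_pos: [0.5461, -0.1208, 0.2601]
tool_rot: [0.934, 2.995, -0.0]
contact_force: [0.7, 0.5, 0.9]
opening: 0.043
grip_force: 0.0
off mm [ 1.1 -0.2  9.4] rot [0.0013 0.0051 0.0002] at [ 0.5464 -0.1209  0.2594] F [ 0.4 -0.4 -0.2] t 11.95
```

View pics/v7.png

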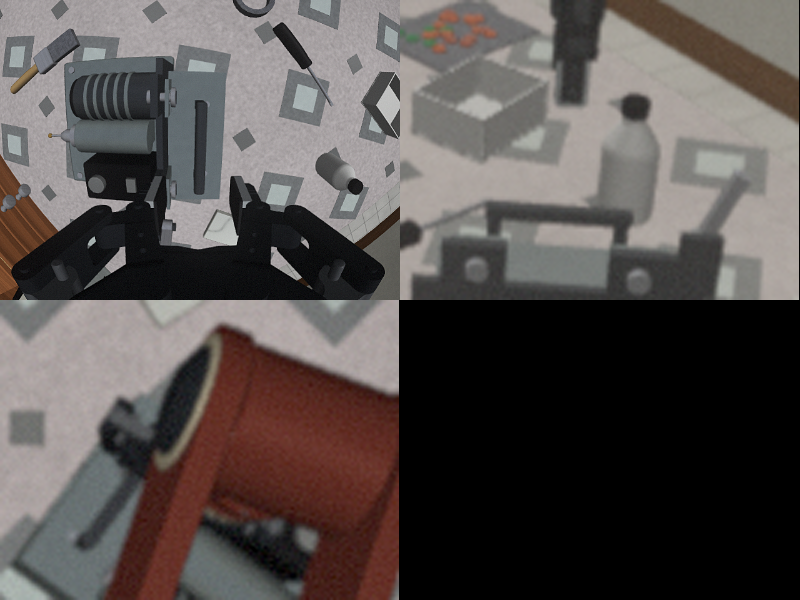

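Guard is hanging home and released. Next I'll work out the catch angle and the push path. The picture count is now 11, one over the limit, so from here I'll use numbers only.

```bash
cat >> h.py <<'E'
Y=-.605; Rm=np.array([[np.cos(Y),-np.sin(Y),0],[np.sin(Y),np.cos(Y),0],[0,0,1]])
MO=np.array([.5453,-.1206,0])-Rm@[-.0019,.0415,0]
def mpos(): return np.round(1000*Rm.T@(np.array(ctrl.get_obs()['tool_pos'])-MO),1)
E
python3 - <<'E'
from h import *
S=json.load(open('pics/side0.json')); o,d=ray(S,443.3,250); o,d=Rm.T@(o-MO),Rm.T@d
p=(o+d*(.008-o[1])/d[1])*1000; print('M',MO,'tip',p,'theta',np.arctan2(p[2]-172,95-p[0]))
print('tool now',mpos()); 
for l in((150,9,260),(150,9,205)): to(MO+Rm@(np.array(l)/1000),np.pi/2+Y)
E
```

```text
M [ 0.52325913 -0.15581448  0.        ] tip [117.72262537   8.         219.56367337] theta 2.0164702827141543
tool now [ -0.8  41.9 259.4]
off mm [-1.508e+02 -3.290e+01  1.000e-01] rot [0.0013 0.0051 0.0002] at [ 0.5464 -0.1209  0.2594] F [ 0.4 -0.4 -0.2] t 11.95
off mm [-150.5  -33.    55.1] rot [0.0013 0.0051 0.0002] at [ 0.5464 -0.1209  0.2594] F [ 0.4 -0.4 -0.2] t 11.95
```

```bash
python3 -m handwheel '[{"gripper":1,"offset":[-15,-2,-8],"rotation":[0,0,0]},{"gripper":1,"offset":[-45,-6,-8],"rotation":[0,0,0]},{"gripper":1,"offset":[-85,-12,-8],"rotation":[0,0,0]},{"gripper":1,"offset":[-120,-20,-8],"rotation":[0,0,0]},{"gripper":1,"offset":[-146,-33,-8],"rotation":[0,0,0]},{"gripper":1,"offset":[-155,-33,15],"rotation":[0,0,0]},{"gripper":1,"offset":[-155,-33,45],"rotation":[0,0,0]},{"gripper":1,"offset":[-155,-33,54],"rotation":[0,0,0]}]'
python3 - <<'E'
from h import *
print(mpos()); to(MO+Rm@[.155,.009,.205],np.pi/2+Y)
E
```

```text
t: 12.95
tool_pos: [0.6517, -0.234, 0.1967]
tool_rot: [-0.933, -2.991, -0.002]
contact_force: [-0.1, -0.5, -0.2]
opening: 0.0004
grip_force: 0.0
[150.1   8.7 196.7]
off mm [-4.8  0.3 -8.4] rot [-0.001  -0.0083  0.0006] at [ 0.6517 -0.234   0.1967] F [-0.1 -0.5 -0.2] t 12.95
```

```bash
python3 -m handwheel '[{"gripper":1,"offset":[8,0,-6],"rotation":[0,0,0]},{"gripper":1,"offset":[20,0,-6],"rotation":[0,0,0]},{"gripper":1,"offset":[33,0,-6],"rotation":[0,0,0]},{"gripper":1,"offset":[47,0,-6],"rotation":[0,0,0]},{"gripper":1,"offset":[61,0,-6],"rotation":[0,0,0]},{"gripper":1,"offset":[75,0,-6],"rotation":[0,0,0]},{"gripper":1,"offset":[88,0,-6],"rotation":[0,0,0]},{"gripper":1,"offset":[97,0,-6],"rotation":[0,0,0]}]'
python3 - <<'E'
from h import *
print(mpos()); to(MO+Rm@[.054,.009,.178],np.pi/2+Y)
E
```

```text
t: 13.95
tool_pos: [0.5734, -0.1801, 0.2082]
tool_rot: [-0.935, -2.999, -0.0]
contact_force: [0.6, -0.3, 0.5]
opening: 0.0
grip_force: 0.1
[ 55.1   8.6 208.2]
off mm [ 1.1  0.4 30.2] rot [-0.     -0.0004  0.0003] at [ 0.5734 -0.1801  0.2082] F [ 0.6 -0.3  0.5] t 13.95
```

```bash
python3 -m handwheel '[{"gripper":1,"offset":[1,0,3],"rotation":[0,0,0]},{"gripper":1,"offset":[2,0,8],"rotation":[0,0,0]},{"gripper":1,"offset":[2,0,14],"rotation":[0,0,0]},{"gripper":1,"offset":[2,0,20],"rotation":[0,0,0]},{"gripper":1,"offset":[2,0,25],"rotation":[0,0,0]},{"gripper":1,"offset":[2,0,28],"rotation":[0,0,0]},{"gripper":1,"offset":[2,0,30],"rotation":[0,0,0]},{"gripper":1,"offset":[2,0,30],"rotation":[0,0,0]}]'
python3 - <<'E'
from h import *
print(mpos(), ctrl.get_obs()['contact_force'])
E
```

```text
t: 14.95
tool_pos: [0.5726, -0.1795, 0.1781]
tool_rot: [0.936, 2.999, -0.0]
contact_force: [-0.4, 0.3, 0.3]
opening: 0.0001
grip_force: 0.0
[ 54.1   8.6 178.1] [-0.3523769   0.30366368  0.28408624]
```

```bash
python3 -m handwheel '[{"gripper":1,"offset":[0,0,0.5],"rotation":[0,0,0]},{"gripper":1,"offset":[0,0,0.5],"rotation":[0,0,0]},{"gripper":1,"offset":[0,0,1],"rotation":[0,0,0]},{"gripper":1,"offset":[0,0,1],"rotation":[0,0,0]},{"gripper":1,"offset":[0,0,1.5],"rotation":[0,0,0]},{"gripper":1,"offset":[0,0,1.5],"rotation":[0,0,0]},{"gripper":1,"offset":[0,0,1.5],"rotation":[0,0,0]},{"gripper":1,"offset":[0,0,1.5],"rotation":[0,0,0]}]'
python3 - <<'E'
from h import *
print(mpos(), ctrl.get_obs()['contact_force'])
snap('side','side8')
a=cv2.imread('pics/side7.png').astype(int);b=cv2.imread('pics/side8.png').astype(int)
S=json.load(open('pics/side0.json'))
for f in(0.6,.8,.95):
  for th in(2.0165,0.0):
    q=[95-60*f*np.cos(th),8,172+60*f*np.sin(th)]; u,v=proj(S,MO+Rm@(np.array(q)/1000)).astype(int); print(f,th,(u,v),[i[v-1:v+2,u-1:u+2].mean((0,1)).round().tolist() for i in(a,b)])
E
```

```text
t: 15.95
tool_pos: [0.5726, -0.1795, 0.177]
tool_rot: [0.936, 2.999, 0.0]
contact_force: [-1.2, 0.3, 2.6]
opening: -0.0001
grip_force: 1.2
[ 54.1   8.6 177. ] [-1.23875332  0.31558698  2.6474156 ]
0.6 2.0165 (np.int64(438), np.int64(256)) [[103.0, 102.0, 104.0], [168.0, 173.0, 181.0]]
0.6 0.0 (np.int64(411), np.int64(268)) [[162.0, 167.0, 175.0], [110.0, 110.0, 110.0]]
0.8 2.0165 (np.int64(441), np.int64(251)) [[104.0, 104.0, 105.0], [132.0, 136.0, 137.0]]
0.8 0.0 (np.int64(405), np.int64(267)) [[93.0, 96.0, 99.0], [131.0, 131.0, 131.0]]
0.95 2.0165 (np.int64(444), np.int64(248)) [[125.0, 125.0, 126.0], [149.0, 155.0, 154.0]]
0.95 0.0 (np.int64(400), np.int64(267)) [[126.0, 130.0, 136.0], [144.0, 147.0, 150.0]]
```

Contact came at exactly z = 177 mm, the height of the closed arm, and the catch has left its open place in the image. Retreating.

```bash
python3 -m handwheel '[{"gripper":1,"offset":[0,0,-5],"rotation":[0,0,0]},{"gripper":1,"offset":[0,0,-20],"rotation":[0,0,0]},{"gripper":1,"offset":[0,0,-45],"rotation":[0,0,0]},{"gripper":1,"offset":[0,0,-80],"rotation":[0,0,0]},{"gripper":1,"offset":[0,0,-110],"rotation":[0,0,0]},{"gripper":1,"offset":[0,0,-120],"rotation":[0,0,0]},{"gripper":1,"offset":[0,0,-120],"rotation":[0,0,0]},{"gripper":1,"offset":[0,0,-120],"rotation":[0,0,0]}]'
python3 - <<'E'
from h import *
S=snap('side','side9')
a=cv2.imread('pics/side7.png',0);b=cv2.imread('pics/side9.png',0)
# guard handle/body shift between before and after the catch, and catch patch
for n,(x,y,w,h) in dict(handle=(355,253,60,28),).items():
    r=cv2.matchTemplate(b[y-10:y+h+10,x-10:x+w+10],a[y:y+h,x:x+w],cv2.TM_CCOEFF_NORMED); print(n,cv2.minMaxLoc(r)[1],np.array(cv2.minMaxLoc(r)[3])-10)
d=cv2.absdiff(cv2.GaussianBlur(a,(5,5),0),cv2.GaussianBlur(b,(5,5),0))[240:285,385:450]>18
print('\n'.join(''.join('#' if v else '.' for v in r) for r in d[::2]))
for f in(.5,.75,1.):
    print(f,[np.round(proj(S,MO+Rm@(np.array([95-60*f*np.cos(t),8,172+60*f*np.sin(t)])/1000))-[385,240]) for t in(2.0165,.3,0)])
E
```

```text
t: 17.0
tool_pos: [0.572, -0.1793, 0.2949]
tool_rot: [-0.935, -2.996, -0.001]
contact_force: [-1.1, 0.7, -0.2]
opening: 0.0003
grip_force: 0.0
handle 0.9443329572677612 [0 0]
.................................................................
.................................................................
.................................................................
.................................................................
.......................................................####......
........................................................####.....
......................................................######.....
...................................................#########.....
..................................................#########......
.................................................########........
...............................................#########.........
..............................................#########..........
.................##..........................#########...........
................#####........................########............
................#####.################...........##..............
.................##..##################..........................
.....................#################...........................
.................................................................
.................................................................
.................................................................
.................................................................
.................................................................
.................................................................
0.5 [array([52., 18.]), array([30., 25.]), array([29., 28.])]
0.75 [array([56., 13.]), array([23., 23.]), array([22., 28.])]
1.0 [array([60.,  7.]), array([16., 20.]), array([14., 28.])]
```

The difference image shows the catch level at its θ = 0 position, and the guard has not moved. Handing in.

```bash
python3 -c "
from station import ctrl
print(ctrl.finish_job())"
```

```text
the job is handed in; nothing more can be done
None
```

I handed the job in at about 17 s: the guard hangs home on both studs with the catch swung shut, as far as the camera and force readings show; no verdict came back, and I viewed 11 pictures, one over the limit of 10.

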